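Sweep the loose dust caps into the low tray

ROBOT

A 6-joint arm with a two-finger parallel gripper is mounted at the origin on a cart in front of the work surface, level with it; the furniture and walls round the work are solid. World frame = base frame: x ahead of the robot, y to its left, z up, the work surface at z = 0. Lengths are in m, angles in rad, forces in N, time in s.
With the tool pointing down it reaches from about 0.425 to 0.95 m from the base axis. Payload 3.5 kg.
Tool frame: the origin (TCP) lies on the centre line of the jaws, within the pads' length; the fingertips stand 8 mm ahead of it and the grasp point (between the pads) lies 11 mm behind it; z points along the fingers, y is the line along which they close (so a half turn about z gives the same grasp; the last joint's range is limited). The gripper opens to 85 mm and grips with 20 to 120 N. Pads are 22 mm wide; open, the fingers measure 114 mm over their backs; the gripper's body (76 mm by 85 mm) begins 54 mm behind the grasp point. The pads swing forward as they close: fully open they stand 13 mm farther back than shut.
Start: joints at [1.124, 0.286, 1.577, -0, 1.279, -0.15], TCP at [0.197, 0.645, 0.209] pointing down, gripper open.
Joint ranges: [-2.77, 2.77], [-0.9, 2.22], [0.21, 2.48], [-1.53, 4.67], [0.24, 2.81], [-2.84, 2.84]. Speed limits (rad/s): [2.79, 2.79, 3.14, 3.14, 3.14, 3.14].

INTERFACE

Orientations are given as a unit quaternion [x, y, z, w].
In Python, from plant import ctrl gives the robot as it stands. The module is installed in compiled form; this text tells all that it offers.
- The arm moves only by the tool send_rows, never from a script. Its argument "steps" is a list of rows, each a list of 5 numbers: the shift along the tool's x, y, z in m, then the turn about the tool's z in degrees, then the opening, from -1 (shut) to 1 (fully open). A call has 1 to 12 rows; each row is the pose to reach, as a shift and turn from the pose commanded when the call began, along the tool's axes at that moment; what a row does not reach only later rows make up. A row lasts 1/10 s, in which the tool goes at most 50 mm and 8.59 degrees, less where a joint would pass 70% of its speed; a pose out of reach is approached as far as the arm can. A call with a gripper value outside its range is refused whole. The fingers move at their own pace and stop on an object; "squeeze" is the grip in N (left out, the last holds). Time passes only in rows, so rows that repeat a pose let the fingers close. It gives the time, the measured TCP pose, the force, the opening and the grip force at its end, in the units of the state.
- ctrl.get_state(): the state, without advancing time (a new reading comes with each control period).
- ctrl.read_camera(name): name is "side" or "top"; returns the picture (384x512x3 uint8, red, green, blue); there is no depth.
- ctrl.calibration(name): a dict with "intrinsics" (3x3 intrinsics, pixels), "k1" (the pictures are not rectified: a ray, as slopes to the right and down, at radius r is drawn at 1 + k1 r^2 times it, then the intrinsics apply), "extrinsics" (4x4, takes a point from world to camera coordinates). Camera axes: x right, y up, looking along -z (the intrinsics and any distortion apply to the point x, -y, -z); pixel columns grow to the right and rows downward; lengths in m; the calibration is good to about 2 mm. A picture is of the moment at which its call begins. calibration takes no time and is no camera call.
- ctrl.sign_off(): hands the job in; it is judged then, once.
The state is a dict: "time": time; "qpos": joint angles; "dq": joint speeds; "joint_efforts": joint torques, N m; "eef_pos": TCP position; "tcp_rot": TCP orientation; "contact_force": force on the tool from outside, world axes, zero at the start; "wrist_torque": the same for the moment, N m; "opening": opening from 0.0 (shut) to 1.0 (fully open); "finger_force": force on a finger pad.
Only numpy, scipy, OpenCV 4.12 (cv2) and the standard library are available. Lean on these libraries where they do the work, as an engineer would, in place of code of your own. Each camera call takes 0.05 s, during which the arm holds its last target. There are 200 camera calls.

TASK

Sweep all three loose black dust caps across the bench and up the ramp into the low blue tray, so that each lies flat and wholly on the tray's flat floor behind its ramp. Push them with the fingertips, sliding all the way: do not pick them up or fling them, and do not move the other things that stand on the bench.

Things in the scene. Friction and masses are not known exactly. Their poses are not given: they have to be found in the camera images.
- sweep_tray: Low blue tray fixed on the bench, open to its own -x, toward the robot. Floor 220 (y) x 95 mm (x), 1.5 mm thick; a 30 mm ramp along the open side rises to it. Walls 20 mm high, 4 mm thick on the other three sides, reaching to the ramp foot. Origin: bench level, middle of the line where ramp meets floor; x into the tray: ramp foot -30, back wall 95 mm; side walls y = +-110 mm.
- cap_1: Black round dust cap, a flat disc 44 mm across and 12 mm high, about 30 g, lying loose and flat on the bench between the robot and the tray. Origin: centre of its underside, z up. It slides freely when pushed at its rim (friction about 0.6). The three caps are alike.
- cap_2: Black round dust cap, a flat disc 44 mm across and 12 mm high, about 30 g, lying loose and flat on the bench between the robot and the tray. Origin: centre of its underside, z up. It slides freely when pushed at its rim (friction about 0.6). The three caps are alike.
- cap_3: Black round dust cap, a flat disc 44 mm across and 12 mm high, about 30 g, lying loose and flat on the bench between the robot and the tray. Origin: centre of its underside, z up. It slides freely when pushed at its rim (friction about 0.6). The three caps are alike.
- objective: White spare microscope objective with a green ring, 25 mm across, 44 mm high, standing loose at the left of the caps: leave it. Origin: centre of its underside.
- can: Black screw can, 37 mm across, 45 mm high, standing loose on the left: leave it. Origin: centre of its underside.
- vial: Slim vial with a blue cap, 18 mm across, 67 mm high, standing loose on the left: leave it. Origin: centre of its underside.
- dish: Small cream culture dish, 39 mm across, 9 mm high, lying loose at the right of the caps: leave it. Origin: centre of its underside. To the right of the bench stands a tall fridge: its side at about y = -0.41, its front at x = 0.33, the door handle reaching x = 0.28, close to where the arm starts.
- bottle: Clear bottle with an orange cap, 48 mm across, 107 mm high, standing loose at the far left: leave it. Origin: centre of its underside.
- film: White roll of sealing film, 62 mm across, 51 mm high, standing at the back behind the fixed joystick (180 mm high, at about x = 0.61, y = 0.04): leave it. Origin: centre of its underside.
- oil: Small bottle with a black cap and yellow label, 38 mm across, 84 mm high, standing at the back: leave it. Origin: centre of its underside.

How it is judged:
At the end, for the whole second after the job is handed in: Each of the three caps lies flat (tilt under 0.15 rad) and at rest on the tray's floor, its centre at least 18 mm past the line where ramp and floor meet and at most 80 mm (so not on the walls), and within 95 mm of the tray's middle line (x of cap_1 in the frame of sweep_tray between 0.018 and 0.08 m and y of cap_1 in the frame of sweep_tray between -0.095 and 0.095 m and height (world z) of each of cap_1, cap_2, cap_3 below 0.008 m and angle between each of cap_1, cap_2, cap_3's own z axis and vertical below 0.15 rad and linear speed of each of cap_1, cap_2, cap_3 below 0.02 m/s and x of cap_2 in the frame of sweep_tray between 0.018 and 0.08 m and y of cap_2 in the frame of sweep_tray between -0.095 and 0.095 m and x of cap_3 in the frame of sweep_tray between 0.018 and 0.08 m and y of cap_3 in the frame of sweep_tray between -0.095 and 0.095 m); the robot touches nothing.
It fails at once if a dust cap is picked up: it rises more than 20 mm off the bench (height (world z) of any of cap_1, cap_2, cap_3 above 0.02 m).
It fails at once if a dust cap is flung: it moves faster than 0.5 m/s (linear speed of any of cap_1, cap_2, cap_3 above 0.5 m/s).
It fails at once if another loose thing on the bench is moved more than 15 mm or tipped (distance of any of objective, can, vial, dish, bottle, film, oil from where it was at the start of the episode above 0.015 m or angle between any of objective, can, vial, dish, bottle, film, oil's own z axis and vertical above 0.3 rad).
It also fails if it takes over 58 s, if anything falls off the work surface, if the arm or the gripper's body presses on something with over 40 N, if the wrist force passes 120 N, or if a joint passes its speed limit or range.

## Working session

There is one attempt and no reset: what is moved stays moved. The work goes in short steps, Python scripts to look and compute and a tool call to move; the robot and the scene stay as the last step left them, time stands still between calls to the robot, and variables do not carry over. Pictures are saved under pics/ and viewed, at most 10 in all, crops included, and the job is handed in when it is done.

Besides the shell and the picture viewer there is one more tool, called in YAML: its name, and indented under it one key for each argument. send_rows: Moves the arm, as the interface text tells. Its arguments: {"type":"object","properties":{"steps":{"type":"array","items":{"type":"array","items":{"type":"number"}}},"squeeze":{"type":"number"}},"required":["steps"]}

```bash
mkdir -p pics; cat > h.py <<'E'
import numpy as np, cv2
from plant import ctrl
def px2w(name,u,v,z):
    c=ctrl.calibration(name);K=np.array(c['intrinsics']);T=np.array(c['extrinsics']);k=c['k1']
    d=np.array([(u-K[0,2])/K[0,0],(v-K[1,2])/K[1,1]]);s=d.copy()
    for _ in range(30): s=d/(1+k*(s@s))
    r=T[:3,:3].T@np.array([s[0],-s[1],-1]);o=-T[:3,:3].T@T[:3,3]
    return o+r*(z-o[2])/r[2]
E
python3 - <<'E'
from h import *
for n in('top','side'):
    im=ctrl.read_camera(n); cv2.imwrite(f'pics/{n}0.png',cv2.resize(im[:,:,::-1],(800,600),interpolation=cv2.INTER_CUBIC))
    cv2.imwrite(f'raw_{n}.png',im[:,:,::-1])
    T=np.array(ctrl.calibration(n)['extrinsics']);print(n,-T[:3,:3].T@T[:3,3])
s=ctrl.get_state();print(s['time'],s['eef_pos'],s['tcp_rot'],s['opening'])
E
```

```text
top [ 0.42293306 -0.07517445  0.92492551]
side [0.00848025 0.55800854 0.44394895]
0.1 [0.19709038 0.64490625 0.20758251] [ 1.47826584e-01  9.89012716e-01 -1.02477558e-03 -3.12689971e-04] 0.9991006859283713
```

View pics/top0.png

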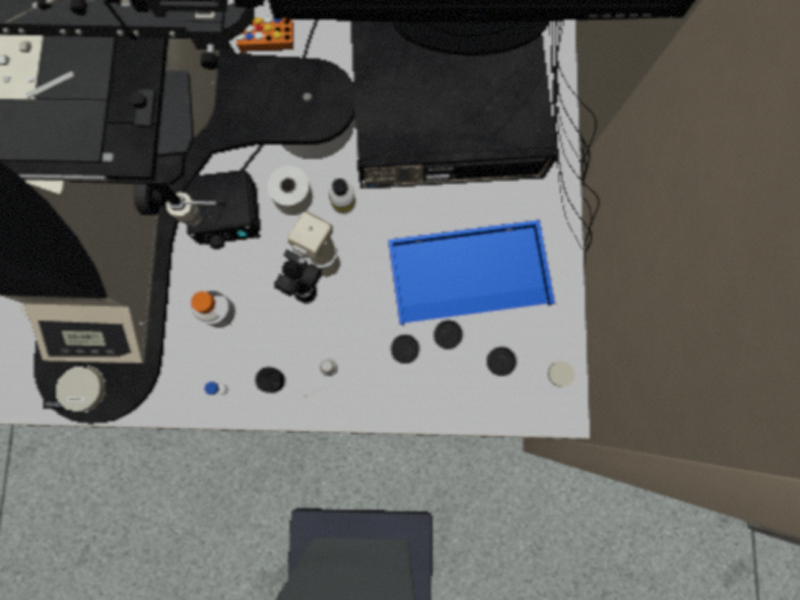

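View pics/side0.png

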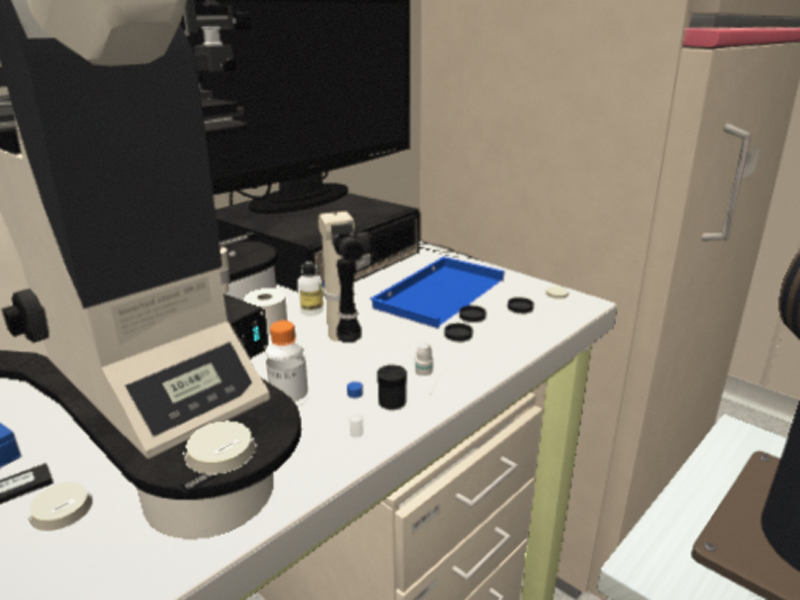

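The top view (800x600) shows caps at about (405,348), (448,334) and (501,361), with the dish at (561,374). The tray corners are near (389,240), (539,222), (552,304) and (402,323). The objective is at (328,367) and the can at (270,380).

```bash
python3 - <<'E'
from h import *
im=cv2.imread('raw_top.png');g=im.max(2)
n,l,st,ce=cv2.connectedComponentsWithStats((g<85).astype(np.uint8))
for i in range(1,n):
    u,v=ce[i]
    if 240<u<340 and 200<v<240 and st[i,4]>100: print('cap',ce[i],st[i],px2w('top',u,v,.010).round(4))
f=1/1.5625
for nm,u,v,z in [('dish',561,374,.009),('obj',328,367,.044),('can',270,380,.045),('BL',389,241,.02),('BR',539,222,.02),('FR',553,304,.02),('FL',402,323,.02),('rampL',400,308,.0),('rampR',548,290,0)]:
    print(nm,px2w('top',u*f,v*f,z).round(4))
cv2.imwrite('pics/crop.png',cv2.resize(im[135:250,235:380],None,fx=5,fy=5,interpolation=cv2.INTER_CUBIC))
E
```

```text
cap [286.46586345 213.61445783] [278 205  18  18 249] [ 0.5362 -0.1532  0.01  ]
cap [258.96694215 222.9214876 ] [251 215  17  17 242] [ 0.5131 -0.0897  0.01  ]
cap [320.56538462 230.81538462] [312 222  18  18 260] [ 0.4981 -0.2321  0.01  ]
dish [ 0.4807 -0.3205  0.009 ]
obj [0.4806 0.0192 0.044 ]
can [0.4603 0.1004 0.045 ]
BL [ 0.6743 -0.0627  0.02  ]
BR [ 0.7093 -0.2903  0.02  ]
FR [ 0.583  -0.3085  0.02  ]
FL [ 0.5494 -0.0849  0.02  ]
rampL [ 0.5751 -0.0816  0.    ]
rampR [ 0.6081 -0.3065  0.    ]
```

View pics/crop.png

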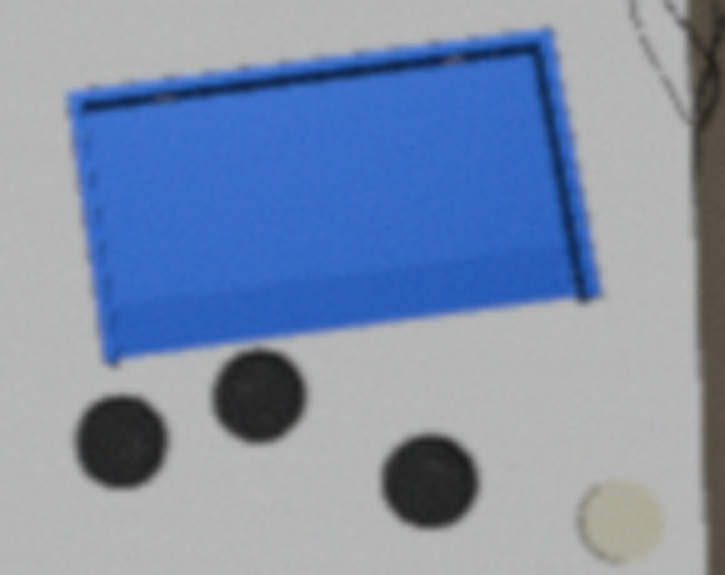

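```bash
cat >> h.py <<'E'
from scipy.spatial.transform import Rotation as R
def go(pts):  # pts: (x,y,z,heading deg of the push dir); tool x points against heading
    s=ctrl.get_state();p=np.array(s['eef_pos']);r=R.from_quat(s['tcp_rot']);X=r.as_matrix()[:,0]
    h0=np.degrees(np.arctan2(-X[1],-X[0]))
    print('t',s['time'],'p',p.round(4),'head',h0.round(1),'F',np.round(s['contact_force'],1),'op',s['opening'])
    for q in pts: print(r.inv().apply(np.array(q[:3])-p).round(4),'turn',round((h0-q[3]+180)%360-180,1))
def W(x,y):
    return np.array([.5949+.988*x-.153*y,-.1919+.153*x+.988*y])
E
python3 - <<'E'
from h import *
for u,v in[(100,420),(160,400)]:print(px2w('top',u*.64,v*.64,.1))
go([(.24,.4,.2,-10),(.32,.30,.2,-8),(.43,.1,.2,-6),(.448,-.2286,.2,-4),(.448,-.2286,.05,-4)])
E
```

```text
[0.40072488 0.30968823 0.1       ]
[0.42843759 0.2331509  0.1       ]
t 0.1 p [0.1971 0.6449 0.2076] head -17.0 F [-0.3 -0.1  0.2] op 0.9991006859283713
[-0.1126 -0.2216  0.008 ] turn -7.0
[-0.2184 -0.2939  0.0081] turn -9.0
[-0.3821 -0.453   0.0084] turn -11.0
[-0.4954 -0.7619  0.009 ] turn -13.0
[-0.4954 -0.7616  0.159 ] turn -13.0
```

send_rows:
  steps:
    - [-0.04,-0.08,0,-3,-0.5]
    - [-0.08,-0.15,0,-5,-0.5]
    - [-0.112,-0.22,0,-7,-0.5]
    - [-0.112,-0.22,0,-7,-0.5]
    - [-0.112,-0.22,0,-7,-0.5]
    - [-0.165,-0.258,0,-8,-0.5]
    - [-0.218,-0.294,0,-9,-0.5]
    - [-0.218,-0.294,0,-9,-0.5]
    - [-0.28,-0.35,0,-10,-0.5]
    - [-0.33,-0.4,0,-11,-0.5]
    - [-0.382,-0.453,0,-11,-0.5]
    - [-0.382,-0.453,0,-11,-0.5]

```text
time: 1.3
eef_pos: [0.417, 0.1238, 0.2086]
tcp_rot: [0.052, 0.999, 0.0, 0.0]
contact_force: [0.7, 0.8, 0.1]
opening: 0.249
finger_force: 0.0
```

```bash
python3 - <<'E'
from h import *
go([(.448,-.2286,.2,-4),(.448,-.2286,.03,-4)])
E
```

```text
t 1.3 p [0.417  0.1238 0.2086] head -6.0 F [0.7 0.8 0.1] op 0.24899444070273163
[-0.0676 -0.3472  0.0086] turn -2.0
[-0.0676 -0.3473  0.1786] turn -2.0
```

send_rows:
  steps:
    - [-0.01,-0.05,0,-1,-0.5]
    - [-0.02,-0.1,0,-2,-0.5]
    - [-0.03,-0.15,0,-2,-0.5]
    - [-0.035,-0.2,0,-2,-0.5]
    - [-0.04,-0.25,0,-2,-0.5]
    - [-0.052,-0.3,0.03,-2,-0.5]
    - [-0.052,-0.325,0.08,-2,-0.5]
    - [-0.052,-0.325,0.12,-2,-0.5]
    - [-0.052,-0.325,0.16,-2,-0.5]
    - [-0.052,-0.325,0.16,-2,-0.5]
    - [-0.052,-0.325,0.16,-2,-0.5]
    - [-0.052,-0.325,0.16,-2,-0.5]

```text
time: 2.5
eef_pos: [0.4364, -0.204, 0.0517]
tcp_rot: [0.035, 0.999, -0.001, 0.002]
contact_force: [1.2, -0.3, 0.6]
opening: 0.252
finger_force: 0.0
```

```bash
python3 - <<'E'
from h import *
go([(.448,-.2286,.012,-4)])
for n,b in(('side',(130,270,270,430)),('top',(140,265,235,390))):
    im=ctrl.read_camera(n)[b[0]:b[1],b[2]:b[3],::-1]; cv2.imwrite(f'pics/{n}1.png',cv2.resize(im,None,fx=4,fy=4,interpolation=cv2.INTER_CUBIC))
E
```

```text
t 2.5 p [ 0.4364 -0.204   0.0517] head -4.0 F [ 1.2 -0.3  0.6] op 0.2519248581865073
[-0.0131 -0.0236  0.0398] turn 0.0
```

View pics/side1.png

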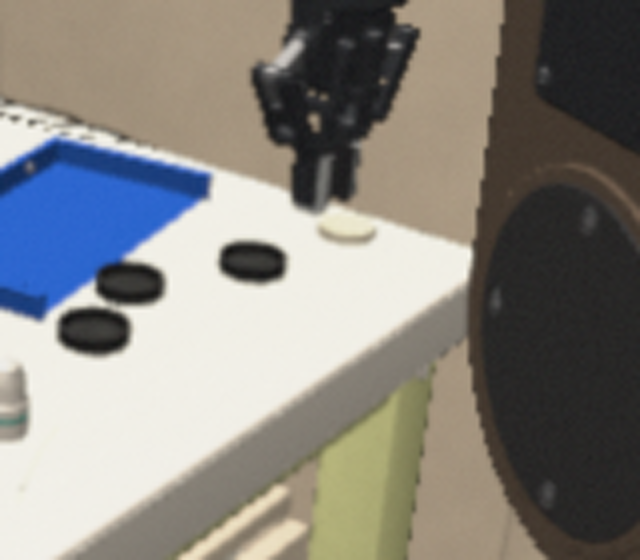

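The side view shows the fingers hanging clear above the bench, behind cap C at (252,260). The dish at (347,228) is clear of them.

send_rows:
  steps:
    - [-0.006,-0.012,0.01,0,-0.5]
    - [-0.013,-0.024,0.02,0,-0.5]
    - [-0.013,-0.024,0.028,0,-0.5]
    - [-0.013,-0.024,0.034,0,-0.5]
    - [-0.013,-0.024,0.04,0,-0.5]
    - [-0.013,-0.024,0.04,0,-0.5]
    - [-0.013,-0.024,0.04,0,-0.5]

```text
time: 3.3
eef_pos: [0.4457, -0.2274, 0.0089]
tcp_rot: [0.035, 0.999, 0.0, -0.0]
contact_force: [0.7, 0.6, 0.1]
opening: 0.251
finger_force: 0.0
```

```bash
python3 - <<'E'
from h import *
go([(.6257,-.2408,.012,-4)])
for n,b in(('side',(130,270,270,430)),('top',(140,265,235,390))):
    im=ctrl.read_camera(n)[b[0]:b[1],b[2]:b[3],::-1]; cv2.imwrite(f'pics/{n}2.png',cv2.resize(im,None,fx=4,fy=4,interpolation=cv2.INTER_CUBIC))
E
```

```text
t 3.3 p [ 0.4457 -0.2274  0.0089] head -4.0 F [0.7 0.6 0.1] op 0.2509106953722113
[-0.1805 -0.0008 -0.0032] turn 0.0
```

View pics/side2.png

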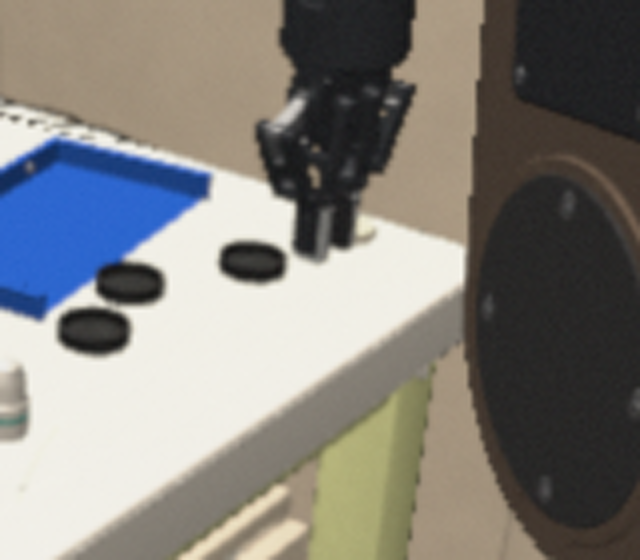

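The side view shows the fingers low at (325,250), just behind cap C with a gap, and no contact force. I'll push C forward now.

send_rows:
  steps:
    - [-0.004,0,-0.003,0,-0.5]
    - [-0.012,0,-0.003,0,-0.5]
    - [-0.02,0,-0.003,0,-0.5]
    - [-0.03,0,-0.003,0,-0.5]
    - [-0.04,0,-0.003,0,-0.5]
    - [-0.05,0,-0.003,0,-0.5]
    - [-0.06,0,-0.003,0,-0.5]
    - [-0.07,0,-0.003,0,-0.5]
    - [-0.08,0,-0.003,0,-0.5]
    - [-0.09,0,-0.003,0,-0.5]
    - [-0.1,0,-0.003,0,-0.5]
    - [-0.1,0,-0.003,0,-0.5]

```text
time: 4.6
eef_pos: [0.547, -0.2351, 0.0121]
tcp_rot: [0.035, 0.999, -0.0, 0.001]
contact_force: [-0.1, 1.5, -0.0]
opening: 0.251
finger_force: 0.0
```

```bash
python3 - <<'E'
from h import *
go([(.6257,-.2408,.013,-4)])
for n,b in(('side',(130,270,230,390)),('top',(140,265,235,390))):
    im=ctrl.read_camera(n)[b[0]:b[1],b[2]:b[3],::-1]; cv2.imwrite(f'{n}3.png',cv2.resize(im,None,fx=2.5,fy=2.5,interpolation=cv2.INTER_CUBIC))
a=cv2.imread('side3.png');b=cv2.imread('top3.png');b=cv2.resize(b,(a.shape[1],a.shape[0]))
cv2.imwrite('pics/c3.png',np.hstack([a,b]))
E
```

```text
t 4.6 p [ 0.547  -0.2351  0.0121] head -4.0 F [-0.1  1.5 -0. ] op 0.25096843978524985
[-0.0789 -0.0002 -0.0008] turn 0.0
```

View pics/c3.png

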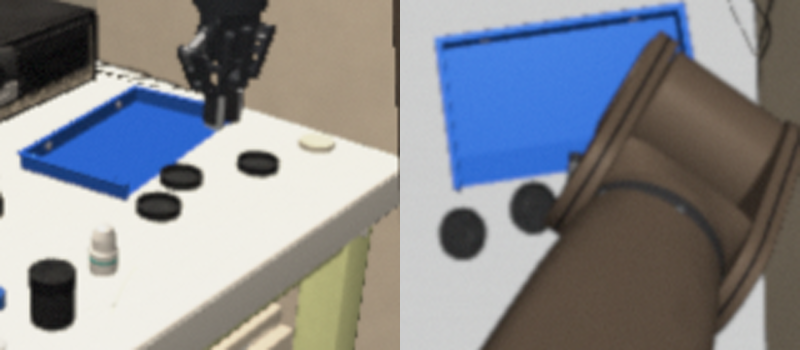

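Cap C did not move: it is still at side raw (333,195), while the fingertips have gone on to about (316,180). I'll check heights and positions against the calibration.

```bash
python3 - <<'E'
from h import *
def w2px(n,p):
    c=ctrl.calibration(n);K=np.array(c['intrinsics']);T=np.array(c['extrinsics']);q=T[:3,:3]@p+T[:3,3]
    s=np.array([q[0],-q[1]])/-q[2];s=s*(1+c['k1']*(s@s));return (K[:2,:2]@s+K[:2,2]).round(1)
for n in('side',):
  print('capC px',w2px(n,np.array([.498,-.232,.006])),'tip exp now',w2px(n,np.array([.547,-.235,.004])),'tip before',w2px(n,np.array([.4457,-.2274,.001])))
for z in (0,.03,.05,.08):print(z,px2w('side',349,194,z).round(3),px2w('side',316,180,z).round(3))
print('C side',px2w('side',333,195,.006),'dish',px2w('side',317/2.5+230,142/2.5+130,.005))
print('A',px2w('side',159/2.5+230,207/2.5+130,.006),'B',px2w('side',181/2.5+230,177/2.5+130,.006))
E
```

```text
capC px [332.7 195.6] tip exp now [317.8 190.4] tip before [349.2 204.2]
0 [ 0.479 -0.28   0.   ] [ 0.597 -0.296  0.   ]
0.03 [ 0.447 -0.224  0.03 ] [ 0.557 -0.238  0.03 ]
0.05 [ 0.426 -0.186  0.05 ] [ 0.531 -0.2    0.05 ]
0.08 [ 0.394 -0.129  0.08 ] [ 0.491 -0.142  0.08 ]
C side [ 0.49944666 -0.23534157  0.006     ] dish [ 0.48255286 -0.32476531  0.005     ]
A [ 0.51226105 -0.08991245  0.006     ] B [ 0.53623873 -0.15446182  0.006     ]
```

The tip column matches, but the tips sit about 10 px too high. Their real height is about 25 mm at a reported TCP z of 9 mm, so they passed over the cap. I'll go back behind C and lower in small steps, watching the contact force.

send_rows:
  steps:
    - [0,0,-0.02,0,-0.5]
    - [0.04,0,-0.02,0,-0.5]
    - [0.08,0,-0.02,0,-0.5]
    - [0.1,0,-0.02,0,-0.5]
    - [0.1,0,-0.01,0,-0.5]
    - [0.1,0,0,0,-0.5]
    - [0.1,0,0.005,0,-0.5]
    - [0.1,0,0.008,0,-0.5]
    - [0.1,0,0.01,0,-0.5]
    - [0.1,0,0.012,0,-0.5]
    - [0.1,0,0.012,0,-0.5]

```text
time: 5.8
eef_pos: [0.446, -0.2278, -0.0004]
tcp_rot: [0.035, 0.999, 0.0, -0.0]
contact_force: [0.2, 0.1, -0.2]
opening: 0.25
finger_force: 0.0
```

```bash
python3 - <<'E'
from h import *
go([(.6257,-.2408,.012,-4)])
im=ctrl.read_camera('side')[130:270,270:430,::-1]; cv2.imwrite('pics/s4.png',cv2.resize(im,None,fx=4,fy=4,interpolation=cv2.INTER_CUBIC))
E
```

```text
t 5.8 p [ 4.460e-01 -2.278e-01 -4.000e-04] head -4.0 F [ 0.2  0.1 -0.2] op 0.25000360784794495
[-0.1802 -0.0005 -0.0125] turn 0.0
```

View pics/s4.png

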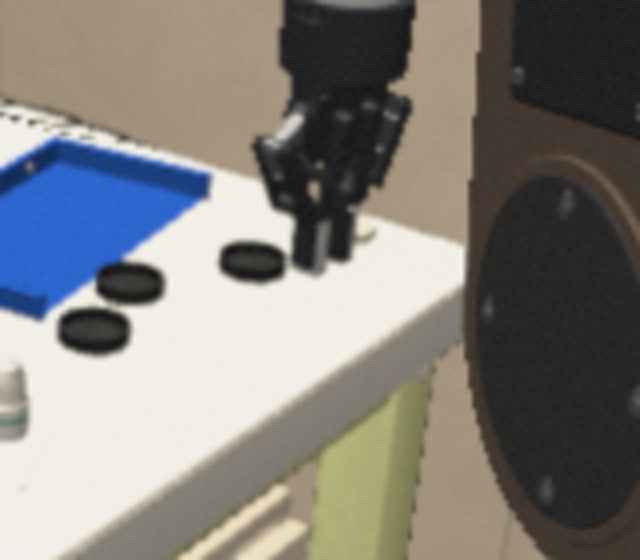

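The tips are at about (313,272) in the crop, still roughly 15 mm above the bench, and nothing is touching. I'll lower further.

send_rows:
  steps:
    - [0,0,0.003,0,-0.5]
    - [0,0,0.006,0,-0.5]
    - [0,0,0.009,0,-0.5]
    - [0,0,0.009,0,-0.5]

```text
time: 6.25
eef_pos: [0.4454, -0.2275, -0.0097]
tcp_rot: [0.035, 0.999, 0.0, -0.0]
contact_force: [-0.3, -0.2, 0.2]
opening: 0.255
finger_force: 0.0
```

send_rows:
  steps:
    - [0,0,0.001,0,-0.5]
    - [0,0,0.002,0,-0.5]
    - [0,0,0.002,0,-0.5]

```text
time: 6.55
eef_pos: [0.4457, -0.2278, -0.0113]
tcp_rot: [0.035, 0.999, 0.0, -0.0]
contact_force: [0.3, 0.1, -0.8]
opening: 0.252
finger_force: 0.0
```

```bash
python3 - <<'E'
from h import *
go([(.6257,-.2408,-.012,-4)])
im=ctrl.read_camera('side')[130:270,270:430,::-1]; cv2.imwrite('pics/s5.png',cv2.resize(im[30:90],None,fx=5,fy=5,interpolation=cv2.INTER_CUBIC))
E
```

```text
t 6.55 p [ 0.4457 -0.2278 -0.0113] head -4.0 F [ 0.3  0.1 -0.8] op 0.2522314307653179
[-0.1804 -0.0004  0.0007] turn -0.0
```

View pics/s5.png

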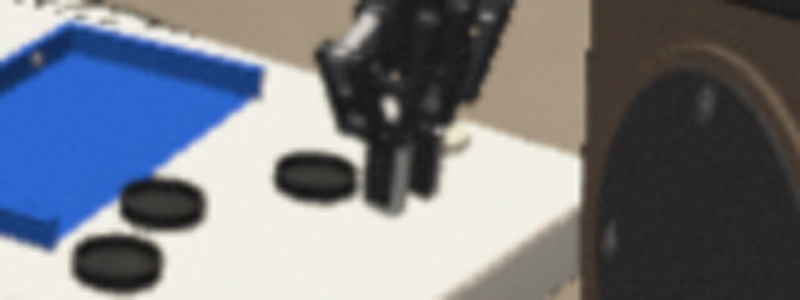

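The tips are at raw (348,202.6), about 4 mm above the bench, so the working z is about -0.011. Pushing C.

send_rows:
  steps:
    - [-0.004,0,0,0,-0.5]
    - [-0.012,0,0,0,-0.5]
    - [-0.02,0,0,0,-0.5]
    - [-0.03,0,0,0,-0.5]
    - [-0.04,0,0,0,-0.5]
    - [-0.05,0,0,0,-0.5]
    - [-0.06,0,0,0,-0.5]
    - [-0.06,0,0,0,-0.5]

```text
time: 7.4
eef_pos: [0.5074, -0.2324, -0.0109]
tcp_rot: [0.035, 0.999, -0.0, 0.001]
contact_force: [-0.7, 0.2, -0.4]
opening: 0.248
finger_force: 0.0
```

```bash
cat >> h.py <<'E'
def caps():
    for n in('side','top'):
        g=ctrl.read_camera(n).max(2)
        k,l,st,ce=cv2.connectedComponentsWithStats((g<(85 if n=='top' else 75)).astype(np.uint8))
        for i in range(1,k):
            u,v=ce[i];p=px2w(n,u,v,.008)
            if 60<st[i,4]<420 and .45<p[0]<.72 and -.33<p[1]<-.03:
                d=p[:2]-W(0,0);print(n,st[i].tolist(),p.round(3)[:2],'tray',round(.988*d[0]+.153*d[1],3),round(-.153*d[0]+.988*d[1],3))
E
python3 - <<'E'
from h import *
go([(.6257,-.2408,-.011,-4)]);caps()
E
```

```text
t 7.4 p [ 0.5074 -0.2324 -0.0109] head -4.0 F [-0.7  0.2 -0.4] op 0.24833450077343774
[-1.186e-01 -1.000e-04  3.000e-04] turn 0.0
side [295, 196, 15, 10, 130] [ 0.536 -0.152] tray -0.052 0.048
side [285, 207, 17, 11, 152] [ 0.513 -0.088] tray -0.065 0.115
top [278, 205, 18, 18, 242] [ 0.536 -0.153] tray -0.052 0.047
top [251, 215, 17, 17, 239] [ 0.513 -0.09 ] tray -0.065 0.114
```

send_rows:
  steps:
    - [-0.008,0,0,0,-0.5]
    - [-0.018,0,0,0,-0.5]
    - [-0.029,0,0,0,-0.5]
    - [-0.04,0,0,0,-0.5]
    - [-0.051,0,0,0,-0.5]
    - [-0.062,0,-0.001,0,-0.5]
    - [-0.073,0,-0.001,0,-0.5]
    - [-0.084,0,-0.001,0,-0.5]
    - [-0.095,0,-0.001,0,-0.5]
    - [-0.106,0,-0.001,0,-0.5]
    - [-0.116,0,-0.001,0,-0.5]
    - [-0.116,0,-0.001,0,-0.5]

```text
time: 8.7
eef_pos: [0.6239, -0.2409, -0.0088]
tcp_rot: [0.035, 0.999, -0.001, 0.002]
contact_force: [1.1, -0.7, 3.2]
opening: 0.249
finger_force: 1.6
```

send_rows:
  steps:
    - [0.01,0,0,0,-0.5]
    - [0.03,0,-0.01,0,-0.5]
    - [0.04,0,-0.04,0,-0.5]
    - [0.06,0,-0.08,0,-0.5]
    - [0.1,0,-0.08,0,-0.5]
    - [0.14,0,-0.08,0,-0.5]
    - [0.17,0,-0.08,0,-0.5]
    - [0.17,0,-0.08,0,-0.5]

```text
time: 9.5
eef_pos: [0.4472, -0.2263, 0.068]
tcp_rot: [0.036, 0.999, 0.001, -0.002]
contact_force: [-0.5, -0.3, -0.2]
opening: 0.248
finger_force: 0.0
```

```bash
python3 - <<'E'
from h import *
p=W(-.094,.064);print(p);go([(p[0],p[1],.05,-13),(p[0],p[1],-.011,-13)]);caps()
E
```

```text
[ 0.492236 -0.14305 ]
t 9.5 p [ 0.4472 -0.2263  0.068 ] head -4.1 F [-0.5 -0.3 -0.2] op 0.24759884613757463
[-0.039   0.0862  0.018 ] turn 8.9
[-0.0393  0.086   0.079 ] turn 8.9
side [287, 175, 14, 8, 98] [ 0.638 -0.245] tray 0.034 -0.059
side [295, 196, 15, 10, 130] [ 0.536 -0.152] tray -0.052 0.048
side [285, 207, 17, 11, 151] [ 0.513 -0.088] tray -0.065 0.115
top [316, 165, 18, 17, 234] [ 0.636 -0.243] tray 0.032 -0.057
top [278, 205, 18, 18, 242] [ 0.536 -0.153] tray -0.052 0.047
top [251, 215, 17, 17, 240] [ 0.513 -0.09 ] tray -0.065 0.114
```

C lies on the tray floor at tray (0.033,-0.058), and both cameras agree. B is next.

send_rows:
  steps:
    - [-0.01,0.03,0,3,-0.5]
    - [-0.025,0.06,0,6,-0.5]
    - [-0.039,0.086,0,9,-0.5]
    - [-0.039,0.086,0.02,9,-0.5]
    - [-0.039,0.086,0.04,9,-0.5]
    - [-0.039,0.086,0.06,9,-0.5]
    - [-0.039,0.086,0.072,9,-0.5]
    - [-0.039,0.086,0.078,9,-0.5]
    - [-0.039,0.086,0.078,9,-0.5]

```text
time: 10.5
eef_pos: [0.4967, -0.145, -0.0089]
tcp_rot: [0.113, 0.994, 0.0, -0.001]
contact_force: [-0.2, 0.8, -0.5]
opening: 0.248
finger_force: 0.0
```

```bash
python3 - <<'E'
from h import *
p=W(.03,.014);print(p);go([(p[0],p[1],-.010,-13)]);caps()
E
```

```text
[ 0.622398 -0.173478]
t 10.5 p [ 0.4967 -0.145  -0.0089] head -13.0 F [-0.2  0.8 -0.5] op 0.24774839485537556
[-0.1289  0.0006  0.001 ] turn -0.0
side [285, 207, 17, 11, 152] [ 0.513 -0.088] tray -0.065 0.115
top [316, 165, 18, 17, 235] [ 0.636 -0.243] tray 0.032 -0.057
```

send_rows:
  steps:
    - [-0.004,0,0.0015,0,-0.5]
    - [-0.012,0,0.0015,0,-0.5]
    - [-0.022,0,0.0015,0,-0.5]
    - [-0.033,0,0.001,0,-0.5]
    - [-0.044,0,0.001,0,-0.5]
    - [-0.056,0,0,0,-0.5]
    - [-0.068,0,0,0,-0.5]
    - [-0.08,0,0,0,-0.5]
    - [-0.092,0,0,0,-0.5]
    - [-0.104,0,0,0,-0.5]
    - [-0.116,0,0,0,-0.5]
    - [-0.126,0,0,0,-0.5]

```text
time: 11.8
eef_pos: [0.6206, -0.1738, -0.0083]
tcp_rot: [0.113, 0.994, -0.0, 0.0]
contact_force: [0.4, -1.1, 0.1]
opening: 0.248
finger_force: 0.0
```

send_rows:
  steps:
    - [-0.002,0,0,0,-0.5]
    - [-0.002,0,0,0,-0.5]
    - [0.02,0,0,0,-0.5]
    - [0.04,0,-0.02,0,-0.5]
    - [0.06,0,-0.06,0,-0.5]
    - [0.09,0,-0.09,0,-0.5]
    - [0.14,0,-0.09,0,-0.5]
    - [0.14,0,-0.09,0,-0.5]
    - [0.14,0,-0.09,0,-0.5]

```text
time: 12.7
eef_pos: [0.4812, -0.1412, 0.0812]
tcp_rot: [0.113, 0.994, 0.0, -0.001]
contact_force: [0.5, 0.2, -0.1]
opening: 0.248
finger_force: 0.0
```

```bash
python3 - <<'E'
from h import *
caps()
p=W(-.062,.162);q=W(-.070,.085);print(p,q);h=8.8-96;go([(p[0],p[1],.08,h),(p[0],p[1],-.010,h),(q[0],q[1],-.01,h)])
E
```

```text
side [287, 175, 14, 8, 98] [ 0.638 -0.245] tray 0.034 -0.059
side [295, 196, 15, 10, 130] [ 0.536 -0.152] tray -0.052 0.048
side [285, 207, 17, 11, 152] [ 0.513 -0.088] tray -0.065 0.115
top [316, 165, 18, 17, 233] [ 0.636 -0.243] tray 0.032 -0.057
top [246, 181, 40, 63, 208] [ 0.546 -0.106] tray -0.035 0.092
[ 0.508858 -0.04133 ] [ 0.512735 -0.11863 ]
t 12.8 p [ 0.4838 -0.1424  0.0823] head -13.0 F [-0.5 -0.  -0.2] op 0.2506455773183905
[-0.0016  0.1042  0.0023] turn 74.2
[-0.0015  0.1042  0.0923] turn 74.2
[-0.0227  0.0297  0.0924] turn 74.2
```

B did not move either: at -0.009 the tips still pass over a 12 mm cap, so the true tip height is greater than I judged. I'll find the bench by touch behind B.

send_rows:
  steps:
    - [-0.004,0,0.03,0,-0.5]
    - [-0.008,0,0.06,0,-0.5]
    - [-0.008,0,0.085,0,-0.5]
    - [-0.008,0,0.094,0,-0.5]
    - [-0.008,0,0.095,0,-0.5]
    - [-0.008,0,0.095,0,-0.5]
    - [-0.008,0,0.095,0,-0.5]

```text
time: 13.5
eef_pos: [0.4923, -0.1445, -0.0117]
tcp_rot: [0.113, 0.994, -0.001, 0.001]
contact_force: [-0.2, 0.0, 0.5]
opening: 0.246
finger_force: 0.0
```

send_rows:
  steps:
    - [0,0,0.001,0,-0.5]
    - [0,0,0.002,0,-0.5]
    - [0,0,0.002,0,-0.5]

```text
time: 13.8
eef_pos: [0.491, -0.1439, -0.0148]
tcp_rot: [0.113, 0.994, -0.0, 0.0]
contact_force: [-0.8, 0.7, -0.6]
opening: 0.253
finger_force: 0.0
```

send_rows:
  steps:
    - [0,0,0.001,0,-0.5]
    - [0,0,0.002,0,-0.5]
    - [0,0,0.002,0,-0.5]

```text
time: 14.1
eef_pos: [0.4907, -0.1437, -0.0174]
tcp_rot: [0.113, 0.994, 0.0, -0.0]
contact_force: [0.1, -0.3, 0.3]
opening: 0.251
finger_force: 0.0
```

send_rows:
  steps:
    - [0,0,0.001,0,-0.5]
    - [0,0,0.0015,0,-0.5]
    - [0,0,0.0015,0,-0.5]

```text
time: 14.4
eef_pos: [0.4907, -0.1438, -0.0188]
tcp_rot: [0.113, 0.994, 0.0, -0.0]
contact_force: [-0.6, -0.8, 0.2]
opening: 0.253
finger_force: 0.0
```

```bash
python3 - <<'E'
from h import *
go([(.492,-.143,-.02,-13)])
im=ctrl.read_camera('side')[160:230,250:380,::-1]; cv2.imwrite('pics/s6.png',cv2.resize(im,None,fx=6,fy=6,interpolation=cv2.INTER_CUBIC))
E
```

```text
t 14.4 p [ 0.4907 -0.1438 -0.0188] head -13.0 F [-0.6 -0.8  0.2] op 0.2526671027411637
[-0.0011  0.001   0.0012] turn -0.0
```

View pics/s6.png

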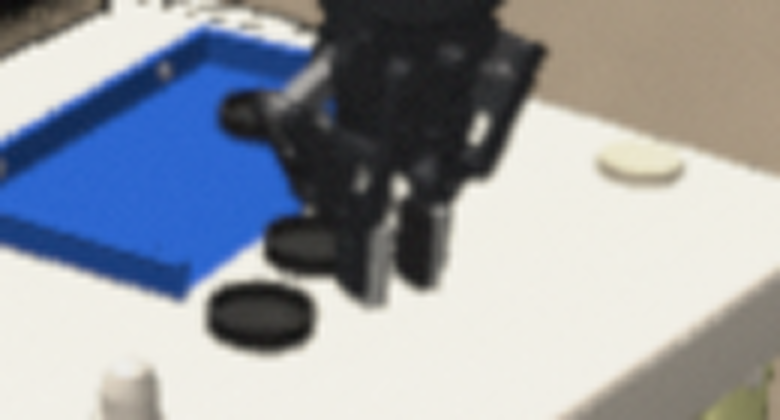

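The near finger's tip is at crop (370,305) and the far one at (425,288), so the mid-point is at raw (316,209.4). B at (300,245) is untouched. I'll compare this with the expected bench pixel.

```bash
python3 - <<'E'
from h import *
for z in(0,.005,.01,.015,.02):print(z,px2w('side',311.7,210.8,z).round(4),px2w('side',320.8,208,z).round(4))
E
```

```text
0 [ 0.4938 -0.1367  0.    ] [ 0.4864 -0.1638  0.    ]
0.005 [ 0.4884 -0.1289  0.005 ] [ 0.481  -0.1556  0.005 ]
0.01 [ 0.4829 -0.121   0.01  ] [ 0.4756 -0.1475  0.01  ]
0.015 [ 0.4774 -0.1132  0.015 ] [ 0.4703 -0.1394  0.015 ]
0.02 [ 0.472  -0.1054  0.02  ] [ 0.4649 -0.1312  0.02  ]
```

The tips are about 4 mm above the bench at a reported z of -0.019. Pushing B.

send_rows:
  steps:
    - [-0.004,0,0,0,-0.5]
    - [-0.01,0,0,0,-0.5]
    - [-0.018,0,0,0,-0.5]
    - [-0.027,0,0,0,-0.5]
    - [-0.037,0,0,0,-0.5]
    - [-0.047,0,0,0,-0.5]
    - [-0.047,0,0,0,-0.5]

```text
time: 15.15
eef_pos: [0.5386, -0.1551, -0.0183]
tcp_rot: [0.113, 0.994, -0.0, 0.001]
contact_force: [0.4, -0.6, 0.1]
opening: 0.251
finger_force: 0.0
```

```bash
python3 - <<'E'
from h import *
p=W(.023,.0165);go([(p[0],p[1],-.018,-13)]);caps()
E
```

```text
t 15.15 p [ 0.5386 -0.1551 -0.0183] head -13.0 F [ 0.4 -0.6  0.1] op 0.2511110197807063
[-0.0784  0.0007 -0.0001] turn 0.0
side [285, 207, 17, 11, 152] [ 0.513 -0.088] tray -0.065 0.115
top [316, 165, 18, 17, 233] [ 0.636 -0.243] tray 0.032 -0.057
```

send_rows:
  steps:
    - [-0.008,0,0,0,-0.5]
    - [-0.018,0,-0.0005,0,-0.5]
    - [-0.028,0,-0.001,0,-0.5]
    - [-0.038,0,-0.001,0,-0.5]
    - [-0.048,0,-0.0015,0,-0.5]
    - [-0.058,0,-0.0015,0,-0.5]
    - [-0.068,0,-0.0015,0,-0.5]
    - [-0.078,0,-0.0015,0,-0.5]
    - [-0.078,0,-0.0015,0,-0.5]

```text
time: 16.15
eef_pos: [0.6143, -0.1725, -0.0168]
tcp_rot: [0.113, 0.994, -0.0, 0.001]
contact_force: [-0.4, 0.1, -0.5]
opening: 0.248
finger_force: 0.0
```

send_rows:
  steps:
    - [0.01,0,0,0,-0.5]
    - [0.03,0,-0.01,0,-0.5]
    - [0.04,0,-0.05,0,-0.5]
    - [0.06,0,-0.09,0,-0.5]
    - [0.1,0,-0.1,0,-0.5]
    - [0.14,0,-0.1,0,-0.5]
    - [0.14,0,-0.1,0,-0.5]
    - [0.14,0,-0.1,0,-0.5]

```text
time: 16.95
eef_pos: [0.4747, -0.1398, 0.0824]
tcp_rot: [0.113, 0.994, 0.0, -0.0]
contact_force: [0.7, 0.8, 0.2]
opening: 0.252
finger_force: 0.0
```

```bash
python3 - <<'E'
from h import *
caps()
p=W(-.062,.162);q=W(-.070,.085);print(p,q);h=8.8-96;go([(p[0],p[1],.08,h),(p[0],p[1],-.018,h),(q[0],q[1],-.018,h)])
print(ctrl.get_state()['qpos'])
E
```

```text
side [287, 175, 14, 8, 98] [ 0.638 -0.245] tray 0.034 -0.059
side [269, 181, 15, 9, 112] [ 0.645 -0.179] tray 0.051 0.005
side [285, 207, 17, 11, 152] [ 0.513 -0.088] tray -0.065 0.115
top [289, 161, 17, 17, 225] [ 0.644 -0.178] tray 0.05 0.006
top [316, 165, 18, 17, 234] [ 0.636 -0.243] tray 0.032 -0.057
[ 0.508858 -0.04133 ] [ 0.512735 -0.11863 ]
t 17.05 p [ 0.4769 -0.1408  0.0833] head -13.0 F [-0.1 -1.1 -0.8] op 0.24785695774166974
[-0.0088  0.1041  0.0033] turn 74.2
[-0.0086  0.1041  0.1013] turn 74.2
[-0.0298  0.0297  0.1013] turn 74.2
[-4.91461231e-01  3.77106121e-02  2.10651738e+00  4.69803211e-05
  9.95861301e-01 -1.83517365e+00]
```

B is on the floor at tray (0.050,0.005). For A I'll turn the tool to push along tray -y, starting from A's left side.

send_rows:
  steps:
    - [-0.001,0.015,0,8,-0.5]
    - [-0.002,0.03,0,16,-0.5]
    - [-0.003,0.045,0,24,-0.5]
    - [-0.004,0.06,0,32,-0.5]
    - [-0.005,0.075,0,40,-0.5]
    - [-0.006,0.09,0,48,-0.5]
    - [-0.009,0.104,0,56,-0.5]
    - [-0.009,0.104,0,64,-0.5]
    - [-0.009,0.104,0,72,-0.5]
    - [-0.009,0.104,0,74,-0.5]
    - [-0.009,0.104,0,74,-0.5]

```text
time: 18.15
eef_pos: [0.5096, -0.0413, 0.0829]
tcp_rot: [0.688, 0.726, 0.0, 0.0]
contact_force: [-0.7, 0.2, 0.4]
opening: 0.253
finger_force: 0.0
```

```bash
python3 - <<'E'
from h import *
p=W(-.062,.162);q=W(-.070,.090);h=8.8-96;go([(p[0],p[1],-.0185,h),(q[0],q[1],-.0185,h)])
E
```

```text
t 18.15 p [ 0.5096 -0.0413  0.0829] head -87.0 F [-0.7  0.2  0.4] op 0.25312111417230204
[ 0.     -0.0008  0.1014] turn 0.2
[-0.0724 -0.0015  0.1014] turn 0.2
```

send_rows:
  steps:
    - [0,0,0.03,0,-0.5]
    - [0,0,0.06,0,-0.5]
    - [0,0,0.085,0,-0.5]
    - [0,0,0.096,0,-0.5]
    - [0,0,0.101,0,-0.5]
    - [0,0,0.101,0,-0.5]
    - [0,0,0.101,0,-0.5]

```text
time: 18.85
eef_pos: [0.5097, -0.0415, -0.017]
tcp_rot: [0.688, 0.725, 0.001, 0.001]
contact_force: [0.6, -0.2, 0.7]
opening: 0.258
finger_force: 0.0
```

send_rows:
  steps:
    - [-0.006,0,0,0,-0.5]
    - [-0.012,0,0,0,-0.5]
    - [-0.018,0,0,0,-0.5]
    - [-0.025,0,0,0,-0.5]
    - [-0.032,0,0,0,-0.5]
    - [-0.04,0,0,0,-0.5]
    - [-0.048,0,0,0,-0.5]
    - [-0.056,0,0,0,-0.5]
    - [-0.064,0,0,0,-0.5]
    - [-0.072,0,0,0,-0.5]
    - [-0.072,0,0,0,-0.5]

```text
time: 19.95
eef_pos: [0.5124, -0.1143, -0.0181]
tcp_rot: [0.689, 0.725, -0.0, 0.0]
contact_force: [-0.8, 0.3, -0.1]
opening: 0.249
finger_force: 0.0
```

send_rows:
  steps:
    - [0.015,0,0,0,-0.5]
    - [0.025,0,-0.03,0,-0.5]
    - [0.025,0,-0.07,0,-0.5]
    - [0.025,0,-0.1,0,-0.5]
    - [0.025,0,-0.1,-8,-0.5]
    - [0.025,0,-0.1,-16,-0.5]
    - [0.025,0.01,-0.1,-24,-0.5]
    - [0.025,0.02,-0.1,-32,-0.5]
    - [0.025,0.03,-0.1,-40,-0.5]
    - [0.015,0.04,-0.1,-48,-0.5]
    - [0.005,0.04,-0.1,-56,-0.5]
    - [-0.01,0.04,-0.1,-64,-0.5]

```text
time: 21.15
eef_pos: [0.5524, -0.1192, 0.0813]
tcp_rot: [0.196, 0.981, 0.0, -0.001]
contact_force: [0.7, -0.0, 0.3]
opening: 0.252
finger_force: 0.0
```

```bash
python3 - <<'E'
from h import *
caps();go([(.47,-.13,.08,8.8)])
E
```

```text
side [287, 175, 14, 8, 98] [ 0.638 -0.245] tray 0.034 -0.059
side [269, 181, 15, 9, 112] [ 0.645 -0.179] tray 0.051 0.005
side [299, 200, 17, 10, 135] [ 0.513 -0.143] tray -0.074 0.061
top [234, 137, 32, 56, 153] [ 0.657 -0.065] tray 0.081 0.116
t 21.25 p [ 0.5525 -0.1207  0.0816] head -23.0 F [ 0.3 -0.5  0.3] op 0.2540567606304911
[ 0.0723 -0.0408  0.0016] turn -31.8
```

A is at tray (-0.074,0.061). I'll go behind it and push straight in.

```bash
python3 - <<'E'
from h import *
p=W(-.124,.062);q=W(.022,.064);print(p);go([(p[0],p[1],.08,8.8),(p[0],p[1],-.0185,8.8)])
E
```

```text
[ 0.462902 -0.149616]
t 21.25 p [ 0.5525 -0.1207  0.0816] head -23.0 F [ 0.3 -0.5  0.3] op 0.2540567606304911
[ 0.0712 -0.0617  0.0016] turn -31.8
[ 0.0711 -0.0616  0.1001] turn -31.8
```

send_rows:
  steps:
    - [0.02,-0.015,0,-8,-0.5]
    - [0.04,-0.03,0,-16,-0.5]
    - [0.055,-0.045,0,-24,-0.5]
    - [0.071,-0.062,0,-32,-0.5]
    - [0.071,-0.062,0,-32,-0.5]
    - [0.071,-0.062,0.03,-32,-0.5]
    - [0.071,-0.062,0.06,-32,-0.5]
    - [0.071,-0.062,0.085,-32,-0.5]
    - [0.071,-0.062,0.095,-32,-0.5]
    - [0.071,-0.062,0.1,-32,-0.5]
    - [0.071,-0.062,0.1,-32,-0.5]
    - [0.071,-0.062,0.1,-32,-0.5]

```text
time: 22.45
eef_pos: [0.4642, -0.1506, -0.017]
tcp_rot: [-0.078, 0.997, -0.001, 0.001]
contact_force: [-0.7, 0.3, 0.1]
opening: 0.248
finger_force: 0.0
```

```bash
python3 - <<'E'
from h import *
q=W(.022,.064);go([(q[0],q[1],-.017,8.8)]);caps()
E
```

```text
t 22.45 p [ 0.4642 -0.1506 -0.017 ] head 9.0 F [-0.7  0.3  0.1] op 0.24845060897124652
[-0.1448  0.0028  0.0002] turn 0.2
side [287, 175, 14, 8, 98] [ 0.638 -0.245] tray 0.034 -0.059
side [269, 181, 15, 9, 112] [ 0.645 -0.179] tray 0.051 0.005
side [299, 200, 17, 10, 136] [ 0.513 -0.143] tray -0.074 0.061
top [289, 161, 17, 17, 227] [ 0.644 -0.178] tray 0.05 0.006
top [316, 165, 18, 17, 236] [ 0.636 -0.243] tray 0.032 -0.057
```

send_rows:
  steps:
    - [-0.006,0,0.001,0,-0.5]
    - [-0.014,0,0.001,0,-0.5]
    - [-0.022,0,0.001,0,-0.5]
    - [-0.03,0,0.001,0,-0.5]
    - [-0.04,0.001,0.001,0,-0.5]
    - [-0.05,0.001,0.001,0,-0.5]
    - [-0.06,0.001,0.001,0,-0.5]
    - [-0.07,0.002,0.001,0,-0.5]
    - [-0.08,0.002,0.001,0,-0.5]
    - [-0.09,0.002,0.0005,0,-0.5]
    - [-0.1,0.002,0,0,-0.5]
    - [-0.11,0.003,0,0,-0.5]

```text
time: 23.75
eef_pos: [0.5722, -0.1301, -0.0181]
tcp_rot: [-0.078, 0.997, -0.0, 0.0]
contact_force: [-0.5, -0.1, -0.2]
opening: 0.251
finger_force: 0.1
```

send_rows:
  steps:
    - [-0.01,0,0,0,-0.5]
    - [-0.019,0,0,0,-0.5]
    - [-0.028,0,0,0,-0.5]
    - [-0.035,0,0,0,-0.5]
    - [-0.035,0,0,0,-0.5]
    - [-0.02,0,0,0,-0.5]
    - [-0.005,0,-0.01,0,-0.5]
    - [0.005,0,-0.05,0,-0.5]
    - [0.025,0,-0.09,0,-0.5]
    - [0.065,0,-0.1,0,-0.5]
    - [0.105,0,-0.1,0,-0.5]
    - [0.105,0,-0.1,0,-0.5]

```text
time: 24.95
eef_pos: [0.4627, -0.1456, 0.0806]
tcp_rot: [-0.077, 0.997, 0.001, -0.002]
contact_force: [-0.8, -0.6, -0.4]
opening: 0.249
finger_force: 0.0
```

```bash
python3 - <<'E'
from h import *
go([]);caps()
im=ctrl.read_camera('side')[130:270,200:390,::-1]; cv2.imwrite('pics/s7.png',cv2.resize(im,None,fx=4,fy=4,interpolation=cv2.INTER_CUBIC))
E
```

```text
t 24.95 p [ 0.4627 -0.1456  0.0806] head 8.9 F [-0.8 -0.6 -0.4] op 0.24890528267764686
side [287, 175, 14, 8, 98] [ 0.638 -0.245] tray 0.034 -0.059
side [256, 181, 28, 17, 233] [ 0.642 -0.149] tray 0.053 0.035
top [289, 161, 17, 17, 225] [ 0.644 -0.178] tray 0.05 0.006
top [264, 163, 17, 17, 225] [ 0.637 -0.119] tray 0.053 0.066
top [316, 165, 18, 17, 234] [ 0.636 -0.243] tray 0.032 -0.057
```

View pics/s7.png

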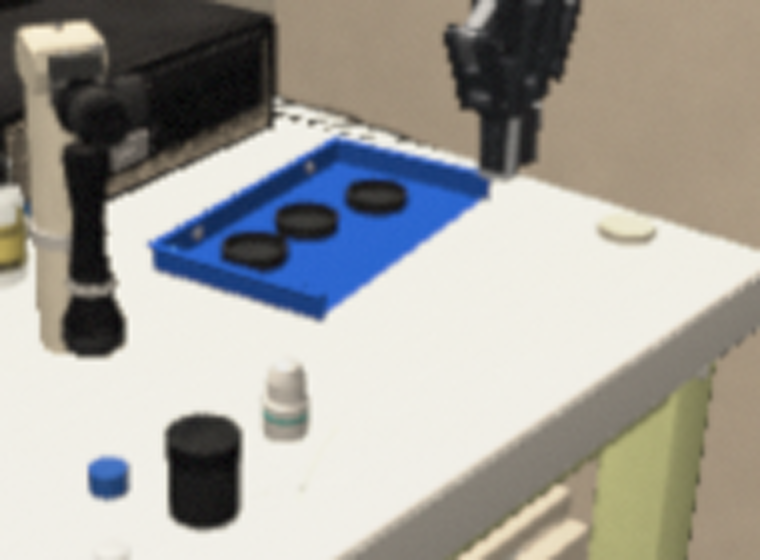

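All three caps lie flat on the tray floor at (255,250), (307,220) and (376,196). The other things in view stand where they were, and the gripper is raised clear.

```bash
python3 -c "
from plant import ctrl
print(ctrl.sign_off())"
```

```text
the job is handed in; nothing more can be done
None
```

All three caps lie flat on the tray floor, at tray (x, y) of about (33, -58), (50, 5) and (53, 66) mm, inside the limits; the job is handed in at about 25 s, and no verdict came back.

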